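Load the requested filter case into the reader

ROBOT

A 6-joint arm with a two-finger parallel gripper is mounted at the origin on the work surface. World frame = base frame: x ahead of the robot, y to its left, z up, the work surface at z = 0. Lengths are in m, angles in rad, forces in N, time in s.
With the tool pointing down it reaches from about 0.35 to 0.975 m from the base axis. Payload 4.9 kg.
Tool frame: the origin (TCP) lies on the centre line of the jaws, within the pads' length; the fingertips stand 8 mm ahead of it and the grasp point (between the pads) lies 11 mm behind it; z points along the fingers, y is the direction in which the jaws open and shut (so a half turn about z gives the same grasp; the last joint's range is limited). The gripper opens to 85 mm and grips with 20 to 120 N. Pads are 22 mm wide; open, the fingers measure 114 mm over their backs; the gripper's body (76 mm by 85 mm) begins 54 mm behind the grasp point. The pads swing forward as they close: fully open they stand 13 mm farther back than shut.
Start: joints at [-1.331, 0.053, 1.613, -0, 1.476, -0.119], TCP at [0.219, -0.585, 0.239] pointing down, gripper open.
Joint ranges: [-3.01, 3.01], [-1.01, 2.22], [0.06, 2.58], [-1.02, 4.17], [0.09, 2.62], [-3.14, 3.14]. Speed limits (rad/s): [2.57, 2.57, 3.14, 3.14, 3.14, 3.14].

INTERFACE

Orientations are given as a unit quaternion [w, x, y, z].
In Python, from plant import manip gives the robot as it stands.
- The arm moves only by the tool step_arm, never from a script. Its argument "deltas" is a list of rows, each a list of 7 numbers: the shift along the tool's x, y, z in m, then the turn, a rotation vector about the tool's x, y, z in rad, then the gripper command: -1 is fully open, 1 is shut, values between are in proportion. In form: [[dx, dy, dz, ax, ay, az, hand], ...]. A call has 1 to 20 rows; each row is the pose to reach, as a shift and turn from the pose commanded when the call began, along the tool's axes at that moment; what a row does not reach only later rows make up. A row lasts 1/10 s, in which the tool goes at most 50 mm and 8.59 degrees, less where a joint would pass 70% of its speed; a pose out of reach is approached as far as the arm can. A call with a gripper value outside its range is refused whole. The fingers move at their own pace and stop on an object; the grip force is fixed at half the most. Time passes only in rows, so rows that repeat a pose let the fingers close. It gives the time, the measured TCP pose, the force and the opening at its end, in the units of the state.
- manip.state(): the state, without advancing time (a new reading comes with each control period).
- manip.grab_frame(name): name is "side" or "top" or "wrist"; returns the picture (420x560x3 uint8, red, green, blue); there is no depth.
- manip.get_calibration(name): a dict with "fov_y" (degrees; the focal length in pixels is half the picture's height over the tangent of half this angle, whatever the lens; pixels are square), "cx", "cy" (the principal point, pixels), "R" (3x3) and "t" (3): a world point X has camera coordinates R X + t. Camera axes: x right, y down, z forward; pixel columns grow to the right and rows downward; lengths in m; the calibration is good to about 2 mm. A picture is of the moment at which its call begins: read the wrist's pose just before it. get_calibration takes no time and is no camera call; for the wrist camera it gives the pose at the moment of the call.
- manip.job_done(): hands the job in, once; it reports no verdict.
The state is a dict: "time": time; "joint_pos": joint angles; "joint_vel": joint speeds; "joint_efforts": joint torques, N m; "tool_pos": TCP position; "tool_rot": TCP orientation; "contact_force": force on the tool from outside, world axes, zero at the start; "ft_torque": the same for the moment, N m; "gripper_width": opening from 0.0 (shut) to 1.0 (fully open).
Only numpy, scipy, OpenCV 4.12 (cv2) and the standard library are available. Lean on these libraries where they do the work, as an engineer would, in place of code of your own. Each camera call takes 0.05 s, during which the arm holds its last target.

TASK

Look which coloured tag lies on the black request square of the reader, take the filter case of that colour out of the rack and stand it upright in the reader's bay, centred on the dark pad and square to the bay walls. The rack only lets you grip a case by its ends and the bay only by its broad faces, so set it down on the bench in between and take it again the other way. Lower it gently into the bay, do not drop it, and leave the other two cases, the bottle and the dish where they are.

Things in the scene. Friction and masses are not known exactly. Their poses are not given: they have to be found in the camera images.
- case_red_mid (a point): Centre of the filter case with the red lid and red band: a loose closed rigid box, 58 mm along its x, 36 mm along its y, 62 mm high, about 120 g, so this point is 31 mm above its underside. z is up while it stands. At the start it stands in one of the rack's three slots, its 58 mm side along the rack's x.
- case_blue_mid (a point): Centre of the filter case with the blue lid and blue band: a loose closed rigid box, 58 mm along its x, 36 mm along its y, 62 mm high, about 120 g, so this point is 31 mm above its underside. z is up while it stands. At the start it stands in one of the rack's three slots, its 58 mm side along the rack's x.
- case_yellow_mid (a point): Centre of the filter case with the yellow lid and yellow band: a loose closed rigid box, 58 mm along its x, 36 mm along its y, 62 mm high, about 120 g, so this point is 31 mm above its underside. z is up while it stands. At the start it stands in one of the rack's three slots, its 58 mm side along the rack's x.
- tag_red: Red round tag, 28 mm across, 4 mm thick, fixed on top of the reader's housing; origin at the centre of its underside. One of the three tags is on the black request square, the two others on the small white parking squares about 70 mm from it.
- tag_blue: Blue round tag, 28 mm across, 4 mm thick, fixed on top of the reader's housing; origin at the centre of its underside. One of the three tags is on the black request square, the two others on the small white parking squares about 70 mm from it.
- tag_yellow: Yellow round tag, 28 mm across, 4 mm thick, fixed on top of the reader's housing; origin at the centre of its underside. One of the three tags is on the black request square, the two others on the small white parking squares about 70 mm from it.
- request_spot (a point): Centre of the black 52 mm request square on top of the reader's housing, 67 mm above the bench; the tag lying here tells which case is wanted.
- rack_floor (a point): Middle of the fixed storage rack's floor, 6 mm above the bench (plate 84 mm along x, 142 mm along y). Three slots at y = -46, 0, +46 mm, each 42 mm clear between 4 mm dividers that run 70 mm along x and rise to 74 mm above the bench, 6 mm over the cases' tops. Slots are open at both x ends: a case there can be gripped only across its 58 mm length.
- bay (a point): Middle of the reader's bay floor, 10 mm above the bench, centre of a dark 38 x 60 mm pad; z up. Walls 60 mm along x, inner faces at y = -34 and +34 mm, rise to 82 mm above the bench, 10 mm over a case standing there; open towards -x and +x. A case fits with its 58 mm side along y; fingers fit in only on its broad faces, closing along x on its 36 mm width.
- reader: The fixed white reader; origin on the bench under the middle of its bay, axes as the bay's. Floor plate x -55 to 55 mm, bay walls 8 mm thick, and on the -y side a housing: x -75 to 75, y -42 to -152 mm, 66 mm high, carrying the tags.
- bottle_mid (a point): Centre of a standing amber reagent bottle, 50 mm across, 80 mm high, beyond the middle of the bench; to be left alone.
- dish_mid (a point): Centre of a covered Petri dish, 88 mm across, 24 mm high, beside the bottle beyond the middle of the bench; to be left alone. The bench between rack and reader, on the robot's side of bottle and dish, is free.

How it is judged:
By the outcome, as a careful person would: the job done as asked, in the order asked, and still so for the second after the job is handed in, with the robot touching nothing.
It also fails if it takes over 54 s, if anything falls off the work surface, if the arm or the gripper's body presses on something with over 40 N, if the wrist force passes 120 N, or if a joint passes its speed limit or range.

## Working session

There is one attempt and no reset: what is moved stays moved. The work goes in short steps, Python scripts to look and compute and a tool call to move; the robot and the scene stay as the last step left them, time stands still between calls to the robot, and variables do not carry over. Pictures are saved under pics/ and viewed, and the job is handed in when it is done.

Besides the shell and the picture viewer there is one more tool, called after "Emit:" by a JSON object that holds its "fn" and its "kwargs", one argument or row to a line. step_arm: Moves the arm, as the interface text tells. Its arguments: {"type":"object","properties":{"deltas":{"type":"array"}},"required":["deltas"]}

```bash
mkdir -p pics; ls
python3 - <<'E'
from plant import manip
import cv2,numpy as np
print(manip.state())
for n in ["top","side"]:
    c=manip.get_calibration(n);print(n,c)
    im=manip.grab_frame(n);cv2.imwrite(f"pics/{n}0.png",im[:,:,::-1]);np.save(f"pics/{n}0.npy",im)
E
```

```text
pics
{'time': 0.0, 'joint_pos': array([-1.33103692e+00,  5.33677174e-02,  1.61432127e+00, -1.79262193e-05,
        1.47604195e+00, -1.19019371e-01]), 'joint_vel': array([ 5.66163293e-04, -5.53993957e-04,  5.86931564e-05,  3.27072230e-04,
        2.11016080e-03, -2.34674607e-03]), 'joint_efforts': array([ 1.37033072e-03, -3.93681979e+01, -3.70174384e+01, -1.79949925e-04,
        7.06215680e-03,  1.55248733e-05]), 'tool_pos': array([ 0.21929068, -0.58459332,  0.23804001]), 'tool_rot': array([-1.06665804e-03,  9.83952111e-01,  1.78429537e-01, -7.34107835e-05]), 'contact_force': array([-0.0654447 ,  1.1525529 , -0.26793829]), 'ft_torque': array([ 0.00064829, -0.03227856,  0.03035092]), 'gripper_width': 1.001416298801685}
top {'fov_y': 46.054305008424706, 'cx': 276.65802170261395, 'cy': 207.59057366957066, 'R': array([[-0.01948717, -0.99979824,  0.00487111],
       [-0.99802619,  0.01916126, -0.05980442],
       [ 0.05969902, -0.00602692, -0.99819823]]), 't': array([-0.00468336,  0.62410392,  1.06140314])}
side {'fov_y': 47.51276270288423, 'cx': 268.35157614885827, 'cy': 205.2467855401358, 'R': array([[ 0.98152003, -0.19064508, -0.01651901],
       [-0.14444096, -0.68147694, -0.71744407],
       [ 0.12551986,  0.70657175, -0.69642022]]), 't': array([-0.61285319,  0.1340513 ,  0.87153889])}
```

View pics/top0.png

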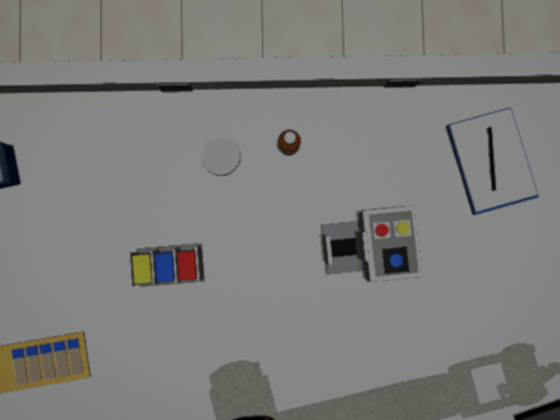

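View pics/side0.png

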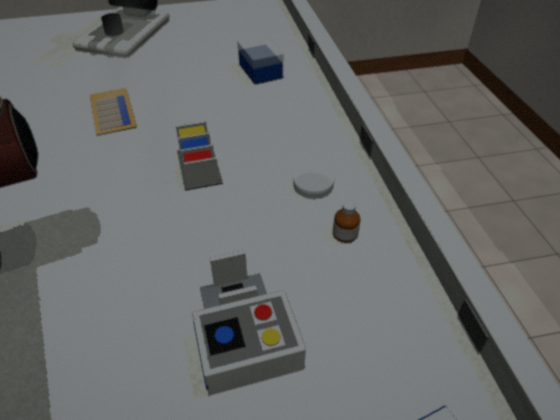

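The request tag is blue: it lies on the black square at about (396,260) in the top view. The blue case is in the middle slot at about (165,267). Next I'll measure.

```bash
cat > h.py <<'E'
import numpy as np,cv2
from plant import manip
def ray(c,uv):
    f=210/np.tan(np.radians(c['fov_y'])/2)
    uv=np.atleast_2d(uv).astype(float)
    d=np.c_[(uv[:,0]-c['cx'])/f,(uv[:,1]-c['cy'])/f,np.ones(len(uv))]
    R=np.array(c['R']);return -R.T@np.array(c['t']),d@R
def plane(c,uv,z):
    o,d=ray(c,uv);return (o+d*((z-o[2])/d[:,2])[:,None])[:,:2]
def proj(c,X):
    f=210/np.tan(np.radians(c['fov_y'])/2)
    p=np.atleast_2d(X)@np.array(c['R']).T+np.array(c['t'])
    return np.c_[p[:,0]/p[:,2]*f+c['cx'],p[:,1]/p[:,2]*f+c['cy']]
def masks(im):
    h=cv2.cvtColor(im,cv2.COLOR_RGB2HSV);H,S,V=[h[...,i].astype(int) for i in range(3)]
    return dict(red=((H<8)|(H>172))&(S>170)&(V>90),yellow=(H>20)&(H<33)&(S>130)&(V>90),blue=(H>100)&(H<125)&(S>150)&(V>70))
def blobs(m,amin=60):
    n,l,s,c=cv2.connectedComponentsWithStats(m.astype(np.uint8))
    return [(c[i],s[i],l==i) for i in range(1,n) if s[i,4]>=amin]
E
python3 - <<'E'
from h import *
for n in ["top","side"]:
    im=np.load(f"pics/{n}0.npy");c=manip.get_calibration(n)
    for k,m in masks(im).items():
        for ce,s,l in blobs(m):
            r=cv2.minAreaRect(np.argwhere(l)[:,::-1].astype(np.float32))
            print(n,k,ce.round(1),s,'z68',plane(c,ce,.068).round(4),'z71',plane(c,ce,.071).round(4),r)
im=cv2.imread("pics/top0.png")
a=cv2.resize(im[230:300,120:220],None,fx=8,fy=8,interpolation=cv2.INTER_NEAREST)
b=cv2.resize(im[195:295,310:430],None,fx=6,fy=6,interpolation=cv2.INTER_NEAREST)
cv2.imwrite("pics/a.png",a);cv2.imwrite("pics/b.png",b)
E
```

```text
top red [381.5 229.8] [376 225  12  11  99] z68 [[ 0.5704 -0.2338]] z71 [[ 0.5704 -0.2332]] ((381.25, 229.75), (9.899494171142578, 10.60660171508789), 45.0)
top red [186.2 265.1] [178 251  18  29 461] z68 [[0.5054 0.1731]] z71 [[0.5055 0.1725]] ((186.1692352294922, 265.0461730957031), (27.402189254760742, 16.862884521484375), 86.8201675415039)
top yellow [402.5 227.5] [397 222  12  12 113] z68 [[ 0.5743 -0.2779]] z71 [[ 0.5742 -0.2771]] ((402.5, 227.5), (11.0, 11.0), 90.0)
top yellow [141.4 268.8] [132 255  20  29 482] z68 [[0.4996 0.2657]] z71 [[0.4998 0.2649]] ((141.3811492919922, 268.6926574707031), (27.885007858276367, 17.292325973510742), 84.80557250976562)
top yellow [ 36.4 364. ] [   0  332   90   61 1539] z68 [[0.3104 0.4805]] z71 [[0.3111 0.4791]] ((41.1845703125, 361.8791809082031), (45.126258850097656, 91.5848617553711), 79.99201965332031)
top blue [163.8 266.8] [155 253  19  29 485] z68 [[0.5027 0.2193]] z71 [[0.5028 0.2186]] ((163.84518432617188, 266.8324890136719), (27.85759735107422, 17.384279251098633), 85.91438293457031)
top blue [395.8 259.9] [389 254  14  13 147] z
[... 1300 characters left out ...]
 14.142135620117188), 45.0)
side yellow [191.6 130.5] [179 126  26  10 187] z68 [[0.5009 0.2661]] z71 [[0.501  0.2617]] ((191.4132843017578, 130.43641662597656), (7.37477445602417, 25.62163734436035), 81.25383758544922)
side yellow [270.5 336.5] [262 329  18  16 221] z68 [[ 0.5746 -0.2789]] z71 [[ 0.5743 -0.2806]] ((270.5, 336.5), (15.55634880065918, 15.55634880065918), 45.0)
side blue [194.2 142.5] [181 138  27  10 187] z68 [[0.5031 0.2196]] z71 [[0.5031 0.2155]] ((194.0811004638672, 142.48646545410156), (7.233555316925049, 25.975040435791016), 80.53767395019531)
side blue [223.7 334.3] [215 326  19  17 247] z68 [[ 0.5077 -0.2615]] z71 [[ 0.5077 -0.2633]] ((224.0, 334.0), (18.0, 16.0), 0.0)
```

View pics/a.png

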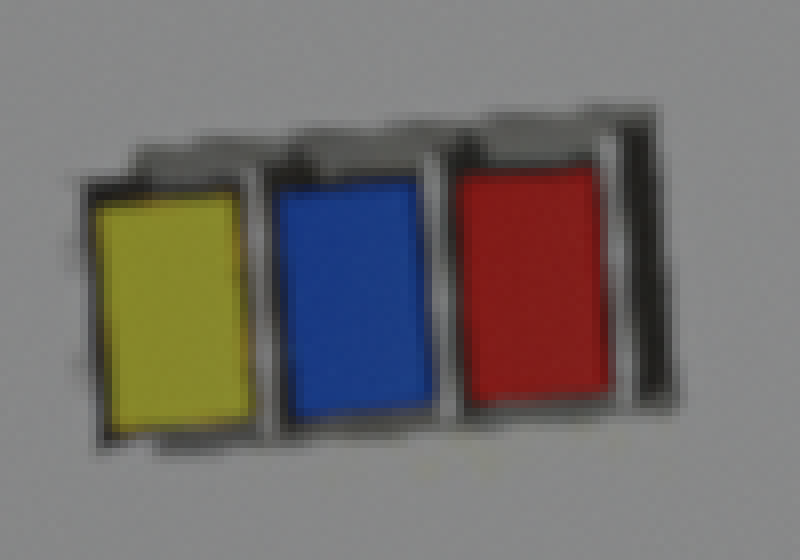

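View pics/b.png

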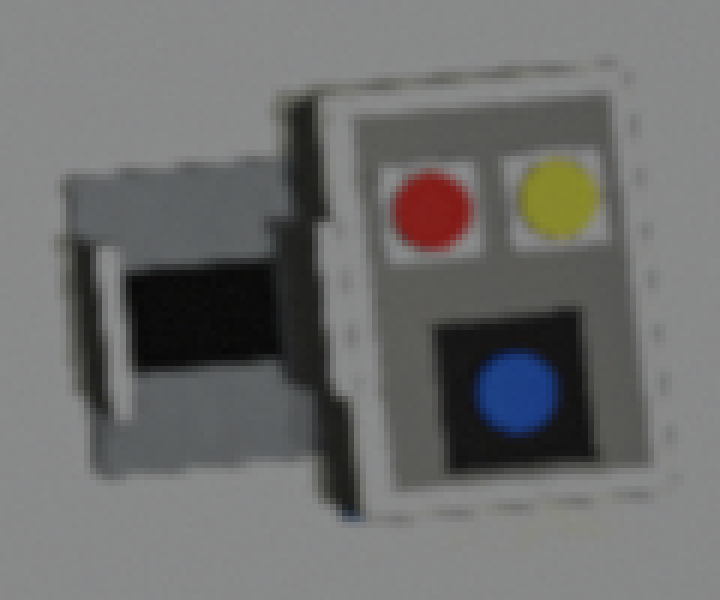

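```bash
cat >> h.py <<'E'
from scipy.spatial.transform import Rotation as Ro
def Rtool(yaw_y):  # tool pointing down, tool y along world yaw
    y=np.array([np.cos(yaw_y),np.sin(yaw_y),0]);z=np.array([0,0,-1.]);return np.c_[np.cross(y,z),y,z]
def pose():
    s=manip.state();q=s['tool_rot'];return np.array(s['tool_pos']),Ro.from_quat([q[1],q[2],q[3],q[0]]).as_matrix()
def delta(p,yaw,p0=None,R0=None):
    if p0 is None:p0,R0=pose()
    return (R0.T@(np.array(p)-p0)).round(4),Ro.from_matrix(R0.T@Rtool(yaw)).as_rotvec().round(4)
E
python3 - <<'E'
from h import *
c=manip.get_calibration("top")
P=lambda L,z:plane(c,[(310+a/6-.5+.0,195+b/6-.5) for a,b in L],z)
print('housing top',P([(320,98),(615,78),(655,490),(362,518)],.066).round(4))
print('sq',P([(435,325),(580,310),(595,458),(450,470)],.067).round(4))
print('pad R edge,',P([(130,280),(275,265),(283,357),(137,370)],.010).round(4))
print('plate',P([(65,180),(95,475)],.010).round(4))
print('wall+y top',P([(98,248),(122,248),(132,420),(115,420)],.082).round(4))
print(delta([.49,-.17,.30],np.radians(-86)))
im=manip.grab_frame('wrist');cv2.imwrite('pics/w0.png',im[:,:,::-1]);cw=manip.get_calibration('wrist');p,R=pose()
print('cam in tool',R.T@(-cw['R'].T@cw['t']-p), cw['R']@R,cw['fov_y'])
E
```

```text
housing top [[ 0.6108 -0.1965]
 [ 0.6158 -0.2997]
 [ 0.4728 -0.3084]
 [ 0.4652 -0.2067]]
sq [[ 0.5312 -0.2339]
 [ 0.5354 -0.2844]
 [ 0.4843 -0.2878]
 [ 0.4812 -0.2374]]
pad R edge, [[ 0.5483 -0.135 ]
 [ 0.5527 -0.1883]
 [ 0.5191 -0.1903]
 [ 0.5154 -0.1367]]
plate [[ 0.5853 -0.1122]
 [ 0.4776 -0.1204]]
wall+y top [[ 0.5601 -0.1161]
 [ 0.56   -0.1243]
 [ 0.5014 -0.1262]
 [ 0.5015 -0.1204]]
(array([ 0.399 , -0.2933, -0.0612]), array([-0.0019,  0.    ,  0.289 ]))
cam in tool [ 6.56021405e-02  1.07874168e-05 -1.34929338e-01] [[-7.94451899e-04  9.99999446e-01  6.90670579e-04]
 [-9.64300144e-01 -5.83193203e-04 -2.64811050e-01]
 [-2.64810501e-01 -8.76393380e-04  9.64300073e-01]] 62.042568089648576
```

View pics/w0.png

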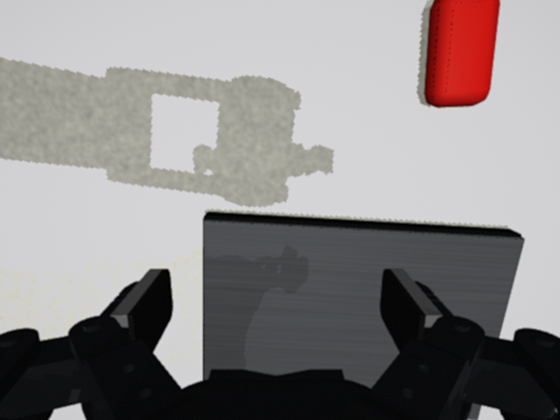

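Run:
```python
from h import *
print(delta([.534,-.13,.30],np.radians(4)))
```

```text
(array([ 0.4543, -0.3154, -0.0611]), array([-1.2000e-03, -1.2000e-03, -1.2818e+00]))
```

Emit:
{"fn": "step_arm", "kwargs": {
  "deltas": [
    [0.454, -0.315, -0.061, -0.0012, -0.0012, -1.282, -1],
    [0.454, -0.315, -0.061, -0.0012, -0.0012, -1.282, -1],
    [0.454, -0.315, -0.061, -0.0012, -0.0012, -1.282, -1],
    [0.454, -0.315, -0.061, -0.0012, -0.0012, -1.282, -1],
    [0.454, -0.315, -0.061, -0.0012, -0.0012, -1.282, -1],
    [0.454, -0.315, -0.061, -0.0012, -0.0012, -1.282, -1],
    [0.454, -0.315, -0.061, -0.0012, -0.0012, -1.282, -1],
    [0.454, -0.315, -0.061, -0.0012, -0.0012, -1.282, -1],
    [0.454, -0.315, -0.061, -0.0012, -0.0012, -1.282, -1],
    [0.454, -0.315, -0.061, -0.0012, -0.0012, -1.282, -1],
    [0.454, -0.315, -0.061, -0.0012, -0.0012, -1.282, -1],
    [0.454, -0.315, -0.061, -0.0012, -0.0012, -1.282, -1],
    [0.454, -0.315, -0.061, -0.0012, -0.0012, -1.282, -1],
    [0.454, -0.315, -0.061, -0.0012, -0.0012, -1.282, -1],
    [0.454, -0.315, -0.061, -0.0012, -0.0012, -1.282, -1],
    [0.454, -0.315, -0.061, -0.0012, -0.0012, -1.282, -1],
    [0.454, -0.315, -0.061, -0.0012, -0.0012, -1.282, -1],
    [0.454, -0.315, -0.061, -0.0012, -0.0012, -1.282, -1],
    [0.454, -0.315, -0.061, -0.0012, -0.0012, -1.282, -1]
  ]
}}

```text
time: 2.05
tool_pos: [0.5338, -0.1311, 0.3003]
tool_rot: [0.001, 0.682, 0.731, -0.0]
contact_force: [0.4, -0.3, -0.5]
gripper_width: 1.0
```

Run:
```python
from h import *
s=manip.state();print(s['time'],s['tool_pos'],s['tool_rot'],abs(s['joint_vel']).max())
c=manip.get_calibration('wrist')
im=manip.grab_frame('wrist');cv2.imwrite('pics/w1.png',im[:,:,::-1]);np.save('pics/w1.npy',im);np.save('pics/w1c.npy',c,allow_pickle=True)
```

```text
2.05 [ 0.53381552 -0.13113605  0.30033541] [ 6.72728844e-04  6.82143518e-01  7.31217873e-01 -4.36642184e-04] 0.004644437389616995
```

View pics/w1.png

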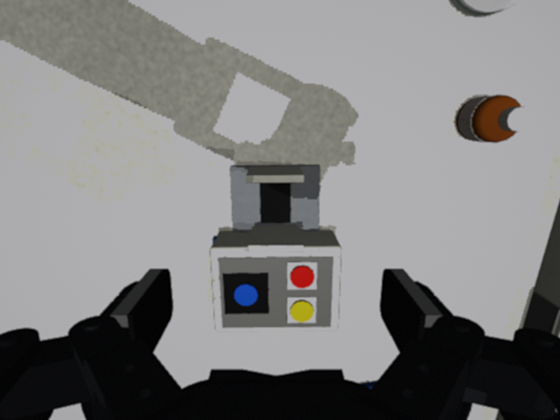

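The view shows the reader with the bay pad at about (275,203), the black square at (245,294) holding the blue tag, red at (301,276) and yellow at (301,311). This confirms blue.

Run:
```python
import cv2
im=cv2.imread('pics/w1.png')
cv2.imwrite('pics/w1z.png',cv2.resize(im[155:235,220:330],None,fx=7,fy=7,interpolation=cv2.INTER_NEAREST))
```

```text
(no output)
```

View pics/w1z.png

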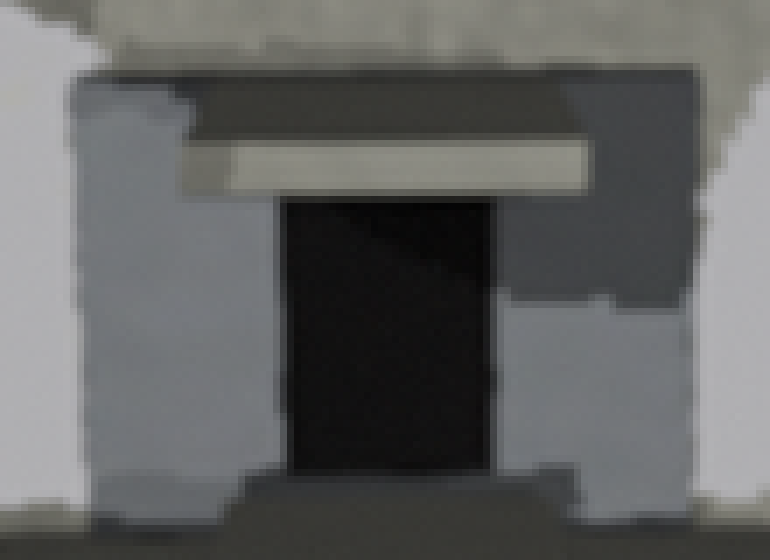

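Run:
```python
from h import *
im=np.load('pics/w1.npy');c=np.load('pics/w1c.npy',allow_pickle=True).item()
g=im.max(2)
def rep(m,z,name):
    for ce,s,l in blobs(m,150):
        pts=plane(c,np.argwhere(l)[:,::-1],z).astype(np.float32)
        r=cv2.minAreaRect(pts*1000);print(name,s,'c',np.round(r[0],1),np.round(r[1],1),round(r[2],2))
m=np.zeros_like(g,bool);m[255:330,215:280]=(g<60)[255:330,215:280]|masks(im)['blue'][255:330,215:280]
rep(m,.067,'sq')
m=np.zeros_like(g,bool);m[180:226,240:310]=(g<45)[180:226,240:310]
rep(m,.010,'pad')
for k,mm in masks(im).items():
    for ce,s,l in blobs(mm): 
        if 200<ce[0]<340:print(k,ce,plane(c,ce,.071))
```

```text
sq [ 223  273   46   41 1800] c [ 506.1 -262.8] [52.  51.5] 3.94
pad [ 260  183   31   41 1192] c [ 533.6 -166.5] [37.3 51.4] 3.94
red [301.75066313 276.28912467] [[ 0.56884954 -0.23484381]]
yellow [301.46883469 310.72628726] [[ 0.57239069 -0.2786205 ]]
blue [245.45011601 294.60324826] [[ 0.50605372 -0.26226014]]
```

Run:
```python
import cv2
from h import *
im=cv2.imread('pics/w1.png');c=np.load('pics/w1c.npy',allow_pickle=True).item()
cv2.imwrite('pics/w1y.png',cv2.resize(im[220:335,205:345],None,fx=5,fy=5,interpolation=cv2.INTER_NEAREST))
P=lambda L,z:(1000*plane(c,[(220+a/7-.5,155+b/7-.5) for a,b in L],z)).round(1)
print('wall+y outer/inner',P([(180,143),(590,140),(180,195),(590,190)],.082))
print('pad',P([(283,475),(493,470),(283,200),(493,200)],.010))
print('plate L/R at rows',P([(72,80),(90,520),(700,70),(693,520)],.010))
```

```text
wall+y outer/inner [[ 500.4 -121.7]
 [ 559.7 -117.2]
 [ 500.7 -129.4]
 [ 560.4 -124.5]]
pad [[ 516.1 -192.6]
 [ 554.1 -189. ]
 [ 513.3 -142.2]
 [ 550.2 -139.7]]
plate L/R at rows [[ 475.5 -123.7]
 [ 481.5 -203.6]
 [ 584.2 -114.4]
 [ 591.2 -196. ]]
```

View pics/w1y.png

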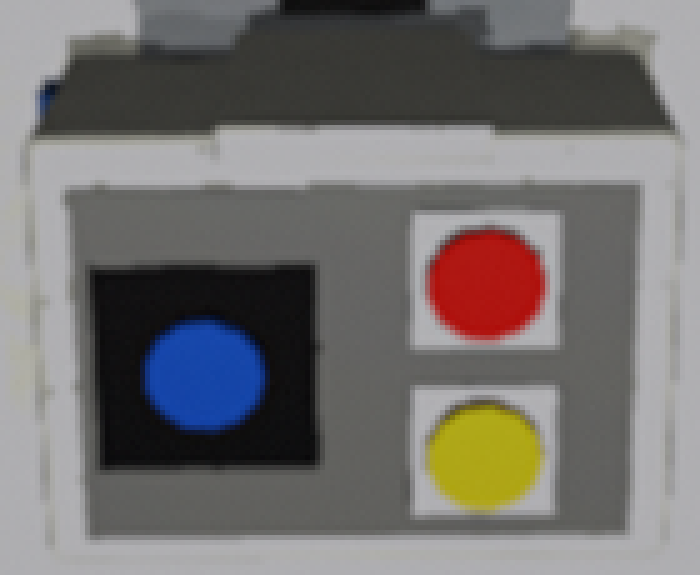

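Run:
```python
from h import *
print(delta([.503,.24,.26],np.radians(3.5)))
```

```text
(array([ 0.3723, -0.005 ,  0.0397]), array([0.0003, 0.0016, 0.0085]))
```

Emit:
{"fn": "step_arm", "kwargs": {
  "deltas": [
    [0.372, -0.005, 0.04, 0.0003, 0.0016, 0.0085, -1],
    [0.372, -0.005, 0.04, 0.0003, 0.0016, 0.0085, -1],
    [0.372, -0.005, 0.04, 0.0003, 0.0016, 0.0085, -1],
    [0.372, -0.005, 0.04, 0.0003, 0.0016, 0.0085, -1],
    [0.372, -0.005, 0.04, 0.0003, 0.0016, 0.0085, -1],
    [0.372, -0.005, 0.04, 0.0003, 0.0016, 0.0085, -1],
    [0.372, -0.005, 0.04, 0.0003, 0.0016, 0.0085, -1],
    [0.372, -0.005, 0.04, 0.0003, 0.0016, 0.0085, -1],
    [0.372, -0.005, 0.04, 0.0003, 0.0016, 0.0085, -1],
    [0.372, -0.005, 0.04, 0.0003, 0.0016, 0.0085, -1],
    [0.372, -0.005, 0.04, 0.0003, 0.0016, 0.0085, -1]
  ]
}}

```text
time: 3.2
tool_pos: [0.5033, 0.2389, 0.26]
tool_rot: [0.0, 0.685, 0.728, 0.0]
contact_force: [-0.9, -1.0, -0.3]
gripper_width: 1.0
```

Run:
```python
from h import *
s=manip.state();print(s['time'],s['tool_pos'],s['tool_rot'],abs(s['joint_vel']).max())
c=manip.get_calibration('wrist')
im=manip.grab_frame('wrist');cv2.imwrite('pics/w2.png',im[:,:,::-1])
for k,mm in masks(im).items():
    for ce,s,l in blobs(mm,300):
        r=cv2.minAreaRect((1000*plane(c,np.argwhere(l)[:,::-1],.068)).astype(np.float32));print(k,ce.round(1),s,np.round(r[0],1),np.round(r[1],1),round(r[2],2))
t=manip.get_calibration('top');im=np.load('pics/top0.npy')
for k,mm in masks(im).items():
    for ce,s,l in blobs(mm,300):
        r=cv2.minAreaRect((1000*plane(t,np.argwhere(l)[:,::-1],.068)).astype(np.float32));print('top',k,ce.round(1),np.round(r[0],1),np.round(r[1],1),round(r[2],2))
```

```text
3.2 [0.50327627 0.23886934 0.25996086] [2.21855608e-04 6.85467749e-01 7.28102957e-01 2.03075231e-07] 0.013029227993091197
red [274.5 257.1] [ 246  241   58   34 1901] [504.2 171.3] [57.6 35.5] 3.42
yellow [85.4  3.8] [ 46   0 100  12 761] [342.6 387.6] [82.6  8.2] 3.41
yellow [274.6 164.3] [ 243  146   63   38 2342] [498.7 264.3] [58.1 34.5] 3.41
blue [274.3 212.6] [ 244  195   61   36 2113] [501.4 218. ] [58.3 35.1] 3.42
top red [186.2 265.1] [505.5 173.1] [56.2 34.8] 2.64
top yellow [141.4 268.8] [499.7 265.7] [57.7 35.6] 4.97
top yellow [ 36.4 364. ] [314.7 470. ] [ 91.1 183.4] 8.69
top blue [163.8 266.8] [502.8 219.3] [57.3 35.9] 3.7
```

View pics/w2.png

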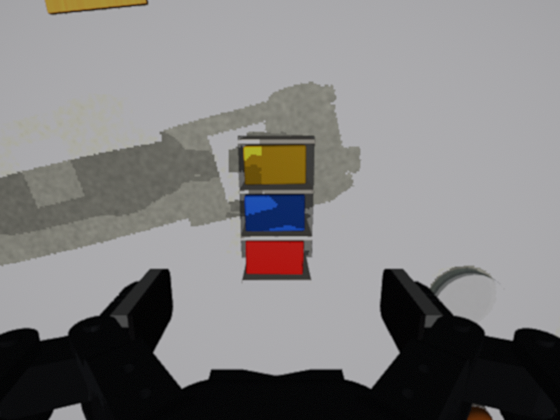

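Run:
```python
from h import *
print(delta([.502,.2187,.034],np.radians(3.45)))
```

```text
(array([-0.0199, -0.0027,  0.2261]), array([ 0.0005,  0.0001, -0.0004]))
```

Emit:
{"fn": "step_arm", "kwargs": {
  "deltas": [
    [-0.02, -0.0027, 0.04, 0, 0, 0, -1],
    [-0.02, -0.0027, 0.08, 0, 0, 0, -1],
    [-0.02, -0.0027, 0.12, 0, 0, 0, -1],
    [-0.02, -0.0027, 0.14, 0, 0, 0, -1],
    [-0.02, -0.0027, 0.16, 0, 0, 0, -1],
    [-0.02, -0.0027, 0.18, 0, 0, 0, -1],
    [-0.02, -0.0027, 0.2, 0, 0, 0, -1],
    [-0.02, -0.0027, 0.215, 0, 0, 0, -1],
    [-0.02, -0.0027, 0.226, 0, 0, 0, -1],
    [-0.02, -0.0027, 0.226, 0, 0, 0, -1],
    [-0.02, -0.0027, 0.226, 0, 0, 0, -1]
  ]
}}

```text
time: 4.35
tool_pos: [0.502, 0.2196, 0.0342]
tool_rot: [0.0, 0.685, 0.728, 0.0]
contact_force: [0.3, -0.4, 0.1]
gripper_width: 1.002
```

Run:
```python
from h import *
c=manip.get_calibration('wrist')
im=manip.grab_frame('wrist');cv2.imwrite('pics/w3.png',im[:,:,::-1])
```

```text
(no output)
```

View pics/w3.png

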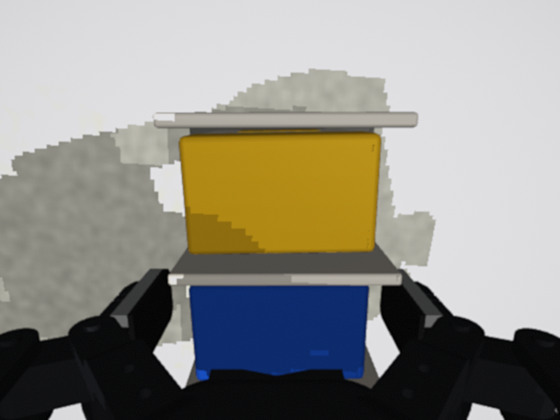

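The blue lid (190–365 px) is centred between the fingers, so I'm closing.

Emit:
{"fn": "step_arm", "kwargs": {
  "deltas": [
    [0, 0, 0, 0, 0, 0, -0.7],
    [0, 0, 0, 0, 0, 0, -0.5],
    [0, 0, 0, 0, 0, 0, -0.35],
    [0, 0, 0, 0, 0, 0, 0],
    [0, 0, 0, 0, 0, 0, 1],
    [0, 0, 0, 0, 0, 0, 1],
    [0, 0, 0, 0, 0, 0, 1],
    [0, 0, 0, 0, 0, 0, 1]
  ]
}}

```text
time: 5.2
tool_pos: [0.5022, 0.22, 0.0348]
tool_rot: [0.0, 0.685, 0.729, 0.001]
contact_force: [-0.1, 0.8, 5.4]
gripper_width: 0.675
```

Emit:
{"fn": "step_arm", "kwargs": {
  "deltas": [
    [0, 0, -0.01, 0, 0, 0, 1],
    [0, 0, -0.025, 0, 0, 0, 1],
    [0, 0, -0.045, 0, 0, 0, 1],
    [0, 0, -0.07, 0, 0, 0, 1],
    [0, 0, -0.1, 0, 0, 0, 1],
    [0, 0, -0.125, 0, 0, 0, 1],
    [0, 0, -0.125, 0, 0, 0, 1],
    [0, 0, -0.125, 0, 0, 0, 1]
  ]
}}

```text
time: 6.0
tool_pos: [0.5014, 0.2197, 0.159]
tool_rot: [0.0, 0.685, 0.729, 0.0]
contact_force: [0.5, -0.4, -1.9]
gripper_width: 0.67
```

Run:
```python
from h import *
c=manip.get_calibration('wrist')
im=manip.grab_frame('wrist');cv2.imwrite('pics/w4.png',im[:,:,::-1])
im=manip.grab_frame('side');cv2.imwrite('pics/s4.png',cv2.resize(im[90:200,130:270,::-1],None,fx=5,fy=5))
for yw in (94,-86): print(delta([.515,.05,.16],np.radians(yw)))
```

```text
(array([-0.17  ,  0.0043, -0.0032]), array([-0.0031, -0.0021, -1.5791]))
(array([-0.17  ,  0.0043, -0.0032]), array([-0.0021,  0.0031,  1.5625]))
```

View pics/w4.png

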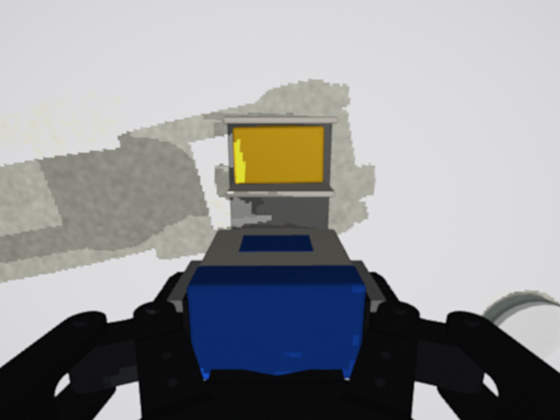

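View pics/s4.png

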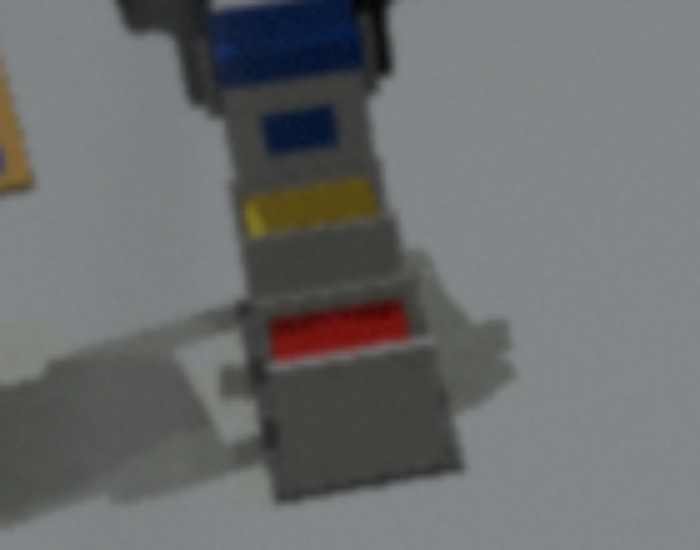

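Emit:
{"fn": "step_arm", "kwargs": {
  "deltas": [
    [-0.02, 0.0043, -0.003, 0, 0, 0.1, 1],
    [-0.05, 0.0043, -0.003, 0, 0, 0.24, 1],
    [-0.08, 0.0043, -0.003, 0, 0, 0.38, 1],
    [-0.11, 0.0043, -0.003, -0.0005, 0.0005, 0.52, 1],
    [-0.14, 0.0043, -0.003, -0.001, 0.001, 0.66, 1],
    [-0.165, 0.0043, -0.003, -0.001, 0.001, 0.8, 1],
    [-0.17, 0.0043, -0.003, -0.001, 0.001, 0.94, 1],
    [-0.17, 0.0043, -0.003, -0.002, 0.002, 1.08, 1],
    [-0.17, 0.0043, -0.003, -0.002, 0.002, 1.22, 1],
    [-0.17, 0.0043, -0.003, -0.002, 0.003, 1.36, 1],
    [-0.17, 0.0043, -0.003, -0.002, 0.003, 1.5, 1],
    [-0.17, 0.0043, -0.003, -0.002, 0.003, 1.5625, 1],
    [-0.17, 0.0043, -0.003, -0.002, 0.003, 1.5625, 1],
    [-0.17, 0.0043, -0.003, -0.002, 0.003, 1.5625, 1]
  ]
}}

```text
time: 7.5
tool_pos: [0.5154, 0.0504, 0.1602]
tool_rot: [-0.001, 0.999, 0.036, 0.0]
contact_force: [1.3, -0.1, -1.8]
gripper_width: 0.67
```

Run:
```python
from h import *
s=manip.state();print(s['time'],s['tool_pos'],s['gripper_width'],s['joint_pos'])
print(delta([.515,.05,.031],np.radians(-86)))
```

```text
7.5 [0.51536395 0.05035031 0.16016974] 0.6704237600588557 [-4.69455913e-02 -1.44148395e-01  1.93810946e+00  1.05768012e-03
  1.34730055e+00  1.45243641e+00]
(array([-0.0004,  0.0005,  0.1292]), array([-0.001 , -0.0004,  0.0014]))
```

Emit:
{"fn": "step_arm", "kwargs": {
  "deltas": [
    [0, 0, 0.03, 0, 0, 0, 1],
    [0, 0, 0.06, 0, 0, 0, 1],
    [0, 0, 0.085, 0, 0, 0, 1],
    [0, 0, 0.105, 0, 0, 0, 1],
    [0, 0, 0.118, 0, 0, 0, 1],
    [0, 0, 0.124, 0, 0, 0, 1],
    [0, 0, 0.128, 0, 0, 0, 1],
    [0, 0, 0.129, 0, 0, 0, 1],
    [0, 0, 0.129, 0, 0, 0, 1]
  ]
}}

```text
time: 8.4
tool_pos: [0.5173, 0.0504, 0.0336]
tool_rot: [-0.0, 0.999, 0.035, 0.002]
contact_force: [0.4, -0.0, -1.6]
gripper_width: 0.672
```

Emit:
{"fn": "step_arm", "kwargs": {
  "deltas": [
    [0, 0, 0.001, 0, 0, 0, 1],
    [0, 0, 0.002, 0, 0, 0, 1],
    [0, 0, 0.002, 0, 0, 0, 1]
  ]
}}

```text
time: 8.7
tool_pos: [0.5167, 0.0504, 0.0309]
tool_rot: [-0.0, 0.999, 0.035, 0.002]
contact_force: [-1.4, -1.2, -0.4]
gripper_width: 0.677
```

Emit:
{"fn": "step_arm", "kwargs": {
  "deltas": [
    [0, 0, 0.0005, 0, 0, 0, 1],
    [0, 0, 0.001, 0, 0, 0, 1],
    [0, 0, 0.001, 0, 0, 0, 1]
  ]
}}

```text
time: 9.0
tool_pos: [0.5165, 0.0504, 0.0296]
tool_rot: [-0.0, 0.999, 0.035, 0.001]
contact_force: [-0.6, -0.1, -1.7]
gripper_width: 0.674
```

Emit:
{"fn": "step_arm", "kwargs": {
  "deltas": [
    [0, 0, 0.0007, 0, 0, 0, 1],
    [0, 0, 0.0014, 0, 0, 0, 1],
    [0, 0, 0.0014, 0, 0, 0, 1]
  ]
}}

```text
time: 9.3
tool_pos: [0.5168, 0.0504, 0.0288]
tool_rot: [-0.0, 0.999, 0.035, 0.001]
contact_force: [-1.4, -0.0, 3.2]
gripper_width: 0.672
```

It's touching the bench (+3 N, at the expected height). Now I'll release and rise.

Emit:
{"fn": "step_arm", "kwargs": {
  "deltas": [
    [0, 0, 0, 0, 0, 0, -0.6],
    [0, 0, 0, 0, 0, 0, -1],
    [0, 0, 0, 0, 0, 0, -1],
    [0, 0, 0, 0, 0, 0, -1],
    [0, 0, 0, 0, 0, 0, -1],
    [0, 0, -0.02, 0, 0, 0, -1],
    [0, 0, -0.05, 0, 0, 0, -1],
    [0, 0, -0.09, 0, 0, 0, -1],
    [0, 0, -0.13, 0, 0, 0, -1],
    [-0.02, 0, -0.17, 0, 0, 0, -1],
    [-0.02, 0, -0.19, 0, 0, 0, -1],
    [-0.02, 0, -0.19, 0, 0, 0, -1]
  ]
}}

```text
time: 10.5
tool_pos: [0.4981, 0.0488, 0.2229]
tool_rot: [-0.0, 0.999, 0.035, 0.006]
contact_force: [-1.2, 0.7, 0.3]
gripper_width: 1.001
```

Run:
```python
from h import *
print(manip.state()['tool_pos'])
for n in ['wrist','top','side']:
    c=manip.get_calibration(n)
    im=manip.grab_frame(n);cv2.imwrite(f'pics/{n}5.png',im[:,:,::-1])
    for ce,s,l in blobs(masks(im)['blue'],60):
        r=cv2.minAreaRect((1000*plane(c,np.argwhere(l)[:,::-1],.062)).astype(np.float32));print(n,ce.round(1),s,np.round(r[0],1),np.round(r[1],1),round(r[2],2))
```

```text
[0.49811335 0.04879357 0.22286087]
wrist [275.5 181.6] [ 243  161   66   42 2652] [513.4  50.3] [35.3 56.3] 4.89
top [248.5 254.5] [232 251  27   9 151] [523.5  51.5] [54.3 16.6] 88.88
top [395.7 259.9] [389 253  14  15 157] [ 507.  -262.4] [27.8 28.2] 43.34
top [ 72.5 343.4] [ 68 339  10  10  80] [349.1 409.5] [16.1 20.2] 8.2
top [ 58.8 345.9] [ 54 342  11   9  80] [344.7 437.5] [15.4 20.8] 8.2
top [ 45.1 348.2] [ 40 344  11   9  80] [340.5 465.7] [15.7 20.5] 8.22
top [ 31.4 350.6] [ 26 346  11  10  82] [336.3 493.9] [16.1 20.8] 8.22
top [ 17.6 353. ] [ 13 349  11   9  81] [332.  522.3] [15.6 20.8] 10.05
side [208.1 196.5] [198 187  21  20 284] [515.2  48.8] [31.6 53.5] 4.77
side [223.8 334.2] [215 326  19  17 253] [ 508.2 -257.3] [26.8 27.1] 78.46
```

View pics/wrist5.png

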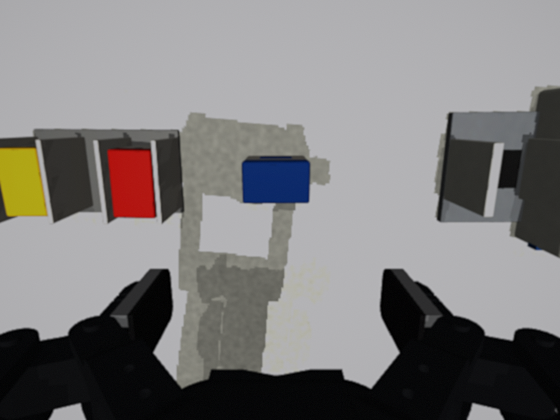

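Run:
```python
from h import *
print(delta([.515,.0504,.15],np.radians(4)))
```

```text
(array([ 0.0196, -0.0001,  0.0666]), array([-2.0000e-04, -1.4000e-03, -1.5709e+00]))
```

Emit:
{"fn": "step_arm", "kwargs": {
  "deltas": [
    [0.0196, 0, 0.01, 0, 0, -0.14, -1],
    [0.0196, 0, 0.02, 0, 0, -0.28, -1],
    [0.0196, 0, 0.03, 0, 0, -0.42, -1],
    [0.0196, 0, 0.04, 0, 0, -0.56, -1],
    [0.0196, 0, 0.05, 0, 0, -0.7, -1],
    [0.0196, 0, 0.06, 0, 0, -0.84, -1],
    [0.0196, 0, 0.066, 0, 0, -0.98, -1],
    [0.0196, 0, 0.066, 0, 0, -1.12, -1],
    [0.0196, 0, 0.066, 0, 0, -1.26, -1],
    [0.0196, 0, 0.066, 0, 0, -1.4, -1],
    [0.0196, 0, 0.066, 0, 0, -1.54, -1],
    [0.0196, 0, 0.066, 0, -0.001, -1.571, -1],
    [0.0196, 0, 0.066, 0, -0.001, -1.571, -1],
    [0.0196, 0, 0.066, 0, -0.001, -1.571, -1]
  ]
}}

```text
time: 12.05
tool_pos: [0.5149, 0.0503, 0.1504]
tool_rot: [-0.0, 0.682, 0.731, -0.0]
contact_force: [0.5, 0.8, 0.4]
gripper_width: 1.005
```

Run:
```python
from h import *
print(manip.state()['tool_pos'])
for n in ['wrist']:
    c=manip.get_calibration(n)
    im=manip.grab_frame(n);cv2.imwrite(f'pics/{n}6.png',im[:,:,::-1])
    for ce,s,l in blobs(masks(im)['blue'],200):
        r=cv2.minAreaRect((1000*plane(c,np.argwhere(l)[:,::-1],.062)).astype(np.float32));print(n,ce.round(1),s,np.round(r[0],1),np.round(r[1],1),round(r[2],2))
print(delta([.515,.0504,.032],np.radians(4)))
```

```text
[0.51490824 0.0503407  0.15042923]
wrist [275.7 220.5] [ 249  180   54   82 4212] [513.1  50.9] [34.7 56.2] 4.13
(array([ 0.    , -0.0002,  0.1188]), array([ 0.0001, -0.0003, -0.0005]))
```

View pics/wrist6.png

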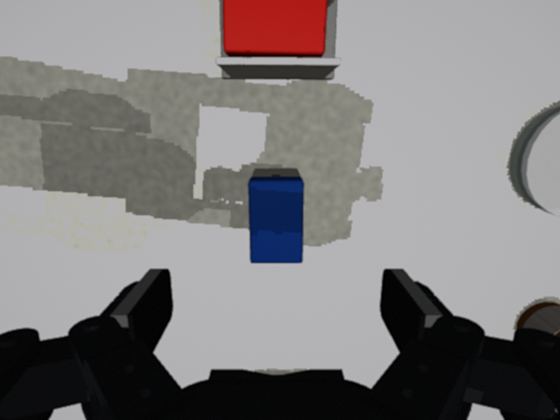

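Emit:
{"fn": "step_arm", "kwargs": {
  "deltas": [
    [0, 0, 0.03, 0, 0, 0, -1],
    [0, 0, 0.055, 0, 0, 0, -1],
    [0, 0, 0.075, 0, 0, 0, -1],
    [0, 0, 0.095, 0, 0, 0, -1],
    [0, 0, 0.11, 0, 0, 0, -1],
    [0, 0, 0.117, 0, 0, 0, -1],
    [0, 0, 0.119, 0, 0, 0, -1],
    [0, 0, 0.119, 0, 0, 0, -0.6],
    [0, 0, 0.119, 0, 0, 0, -0.2],
    [0, 0, 0.119, 0, 0, 0, 0.05],
    [0, 0, 0.119, 0, 0, 0, 0.2],
    [0, 0, 0.119, 0, 0, 0, 1],
    [0, 0, 0.119, 0, 0, 0, 1],
    [0, 0, 0.119, 0, 0, 0, 1],
    [0, 0, 0.119, 0, 0, 0, 1]
  ]
}}

```text
time: 13.6
tool_pos: [0.517, 0.0503, 0.0344]
tool_rot: [0.001, 0.682, 0.731, 0.001]
contact_force: [-0.6, 0.1, 5.5]
gripper_width: 0.412
```

Run:
```python
from h import *
s=manip.state();print(s['time'],s['tool_pos'],s['gripper_width']*85,s['contact_force'])
im=manip.grab_frame('wrist');cv2.imwrite(f'pics/wrist7.png',im[:,:,::-1])
```

```text
13.6 [0.51697457 0.05028146 0.03439055] 35.001926770161035 [-0.5994355   0.10570432  5.54731937]
```

View pics/wrist7.png

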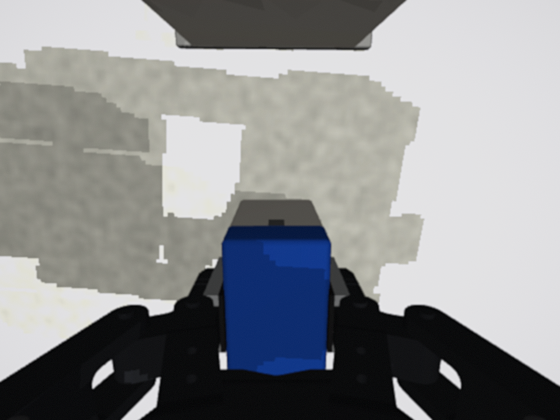

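Run:
```python
from h import *
print(delta([.515,.0503,.19],np.radians(4)))
print(delta([.5348,-.1612,.19],np.radians(4)))
```

```text
(array([ 1.000e-04, -1.300e-03, -1.556e-01]), array([0.004 , 0.0002, 0.0002]))
(array([-0.2122,  0.0036, -0.1556]), array([0.004 , 0.0002, 0.0002]))
```

Emit:
{"fn": "step_arm", "kwargs": {
  "deltas": [
    [0, 0, -0.01, 0, 0, 0, 1],
    [0, 0, -0.025, 0, 0, 0, 1],
    [0, 0, -0.045, 0, 0, 0, 1],
    [0, 0, -0.07, 0, 0, 0, 1],
    [0, 0, -0.1, 0, 0, 0, 1],
    [-0.02, 0, -0.13, 0, 0, 0, 1],
    [-0.05, 0.001, -0.15, 0, 0, 0, 1],
    [-0.085, 0.002, -0.158, 0, 0, 0, 1],
    [-0.12, 0.003, -0.158, 0, 0, 0, 1],
    [-0.155, 0.004, -0.158, 0, 0, 0, 1],
    [-0.185, 0.005, -0.158, 0, 0, 0, 1],
    [-0.205, 0.005, -0.158, 0, 0, 0, 1],
    [-0.2125, 0.005, -0.158, 0, 0, 0, 1],
    [-0.2125, 0.005, -0.158, 0, 0, 0, 1],
    [-0.2125, 0.005, -0.158, 0, 0, 0, 1]
  ]
}}

```text
time: 15.15
tool_pos: [0.5355, -0.1605, 0.1915]
tool_rot: [0.001, 0.682, 0.732, 0.001]
contact_force: [0.2, 0.5, -2.1]
gripper_width: 0.413
```

Run:
```python
from h import *
s=manip.state();print(s['time'],s['tool_pos'],s['tool_rot'],s['gripper_width']*85,s['contact_force'])
for n in ['wrist','top','side']:
    im=manip.grab_frame(n);cv2.imwrite(f'pics/{n}8.png',im[:,:,::-1])
im=cv2.imread('pics/top8.png')[190:295,300:430];cv2.imwrite('pics/top8z.png',cv2.resize(im,None,fx=5,fy=5))
im=cv2.imread('pics/side8.png')[180:390,160:330];cv2.imwrite('pics/side8z.png',cv2.resize(im,None,fx=2.8,fy=2.8))
```

```text
15.15 [ 0.53548094 -0.16052787  0.19149636] [6.43689564e-04 6.81755858e-01 7.31578638e-01 1.10991298e-03] 35.07509891934492 [ 0.18659114  0.51830404 -2.0817543 ]
```

View pics/wrist8.png

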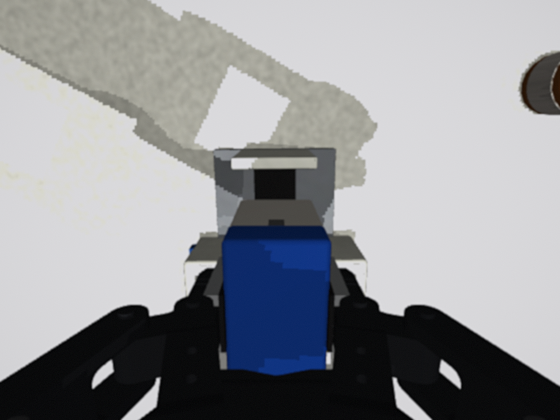

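View pics/side8z.png

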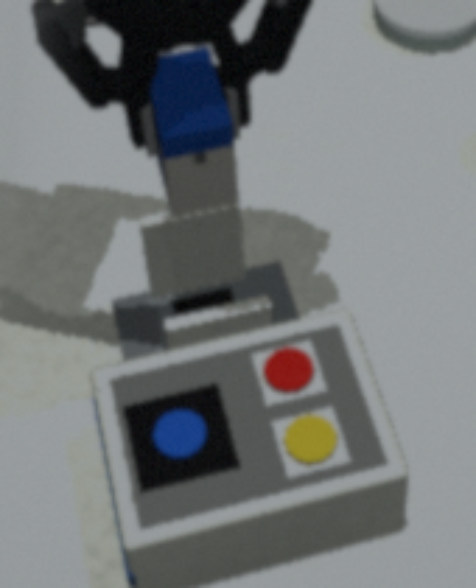

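View pics/top8z.png

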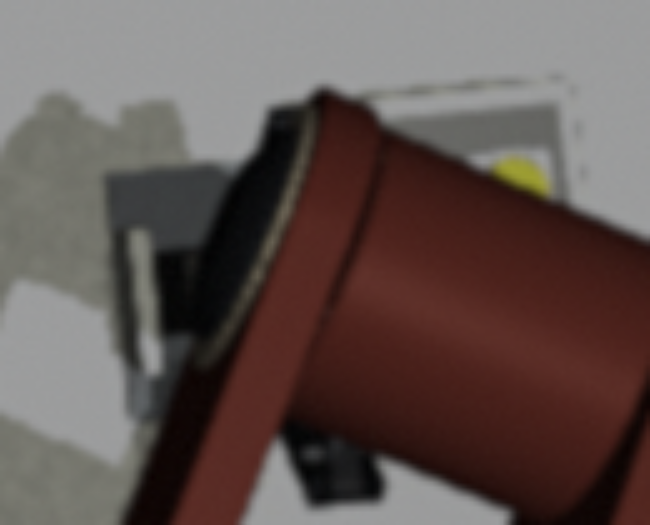

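Run:
```python
from h import *
c=manip.get_calibration('wrist')
im=cv2.imread('pics/wrist8.png')
cv2.imwrite('pics/w8z.png',cv2.resize(im[140:260,200:350],None,fx=5,fy=5,interpolation=cv2.INTER_NEAREST))
```

```text
(no output)
```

View pics/w8z.png

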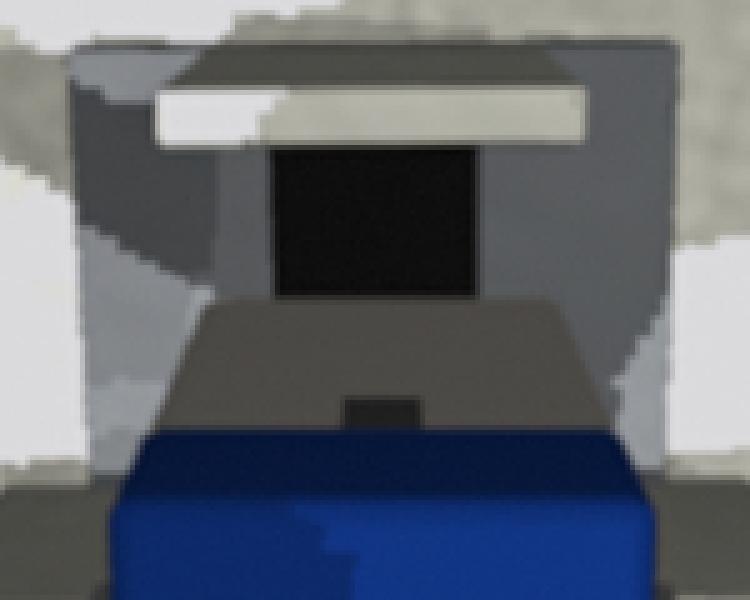

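Run:
```python
from h import *
c=manip.get_calibration('wrist')
P=lambda L,z:(1000*plane(c,[(200+a/5-.5,140+b/5-.5) for a,b in L],z)).round(1)
a=np.radians(4);A=np.array([[np.cos(a),np.sin(a)],[-np.sin(a),np.cos(a)]])
zb=manip.state()['tool_pos'][2]-.0344
f=lambda L,z,n:print(n,(P(L,z)@A.T).round(1),(P(L,z).mean(0)@A.T).round(1))
tcp=1000*manip.state()['tool_pos'][:2];print('tcp',A@tcp)
f([(207,299),(557,299)],zb,'case bottom')
f([(113,503),(655,503)],zb+.062,'lid top')
f([(156,147),(585,147)],.082,'wall inner')
f([(156,88),(585,88)],.082,'wall outer')
f([(275,290),(477,290)],.010,'pad');f([(272,150),(477,150)],.010,'pad')
f([(68,60),(678,60)],.010,'plate');f([(90,450),(668,450)],.010,'plate')
```

```text
tcp [ 523.06705628 -197.25089536]
case bottom [[ 504.3 -169. ]
 [ 539.1 -169. ]] [ 521.7 -169. ]
lid top [[ 504.1 -168.6]
 [ 539.4 -168.5]] [ 521.7 -168.6]
wall inner [[ 490.1 -164.1]
 [ 550.3 -164.1]] [ 520.2 -164.1]
wall outer [[ 490.4 -155.9]
 [ 550.  -155.9]] [ 520.2 -155.9]
pad [[ 502.1 -200.4]
 [ 539.5 -200.4]] [ 520.8 -200.4]
pad [[ 502.  -174.5]
 [ 539.1 -174.4]] [ 520.6 -174.5]
plate [[ 465.8 -158.4]
 [ 575.  -158.3]] [ 520.4 -158.3]
plate [[ 466.6 -231.5]
 [ 576.4 -231.6]] [ 521.5 -231.5]
```

Run:
```python
from h import *
print(delta([.5346,-.1605,.055],np.radians(4)))
```

```text
(array([-0.0002, -0.0013,  0.1363]), array([ 0.0024, -0.0003,  0.0015]))
```

Emit:
{"fn": "step_arm", "kwargs": {
  "deltas": [
    [0, -0.001, 0.02, 0.001, 0, 0.001, 1],
    [0, -0.001, 0.045, 0.002, 0, 0.0015, 1],
    [0, -0.001, 0.07, 0.0024, 0, 0.0015, 1],
    [0, -0.001, 0.09, 0.0024, 0, 0.0015, 1],
    [0, -0.001, 0.11, 0.0024, 0, 0.0015, 1],
    [0, -0.001, 0.125, 0.0024, 0, 0.0015, 1],
    [0, -0.001, 0.133, 0.0024, 0, 0.0015, 1],
    [0, -0.001, 0.136, 0.0024, 0, 0.0015, 1],
    [0, -0.001, 0.136, 0.0024, 0, 0.0015, 1],
    [0, -0.001, 0.136, 0.0024, 0, 0.0015, 1]
  ]
}}

```text
time: 16.3
tool_pos: [0.5357, -0.1617, 0.0564]
tool_rot: [0.001, 0.682, 0.731, 0.0]
contact_force: [0.8, 0.0, -0.9]
gripper_width: 0.412
```

Run:
```python
from h import *
s=manip.state();print(s['time'],s['tool_pos'],s['contact_force'])
print(delta([.5346,-.1605,.0455],np.radians(4)))
im=manip.grab_frame('wrist');cv2.imwrite(f'pics/wrist9.png',im[:,:,::-1])
```

```text
16.3 [ 0.5357278  -0.16168383  0.05644735] [ 0.76001575  0.03241101 -0.89155064]
(array([ 0.0013, -0.0011,  0.0109]), array([ 0.0018,  0.0009, -0.0013]))
```

View pics/wrist9.png

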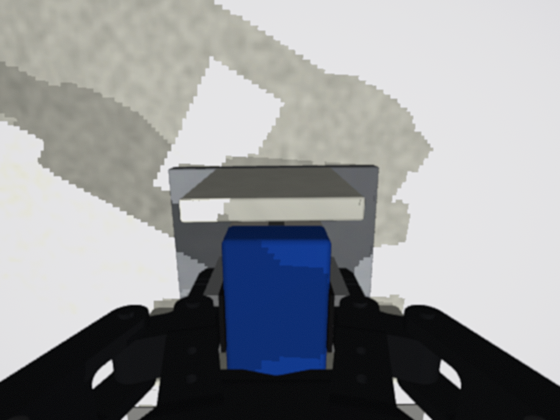

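Emit:
{"fn": "step_arm", "kwargs": {
  "deltas": [
    [0.0013, -0.0012, 0.001, 0.001, 0.0005, -0.001, 1],
    [0.0013, -0.0012, 0.004, 0.0018, 0.0009, -0.0013, 1],
    [0.0013, -0.0012, 0.007, 0.0018, 0.0009, -0.0013, 1],
    [0.0013, -0.0012, 0.009, 0.0018, 0.0009, -0.0013, 1],
    [0.0013, -0.0012, 0.009, 0.0018, 0.0009, -0.0013, 1],
    [0.0013, -0.0012, 0.009, 0.0018, 0.0009, -0.0013, 1]
  ]
}}

```text
time: 16.95
tool_pos: [0.5336, -0.1601, 0.0461]
tool_rot: [-0.001, 0.682, 0.731, -0.0]
contact_force: [-0.2, -0.1, -2.1]
gripper_width: 0.413
```

Run:
```python
from h import *
s=manip.state();print(s['time'],s['tool_pos'],s['contact_force'])
print(delta([.5346,-.1605,.0445],np.radians(4)))
im=manip.grab_frame('wrist');cv2.imwrite(f'pics/wrist10.png',im[:,:,::-1])
cv2.imwrite('pics/w10z.png',cv2.resize(im[150:270,160:400,::-1],None,fx=3.3,fy=3.3,interpolation=cv2.INTER_NEAREST))
```

```text
16.95 [ 0.53356862 -0.1601333   0.04612502] [-0.23895392 -0.14189636 -2.11604782]
(array([-0.0004,  0.001 ,  0.0016]), array([-0.002 , -0.0011, -0.0001]))
```

View pics/w10z.png

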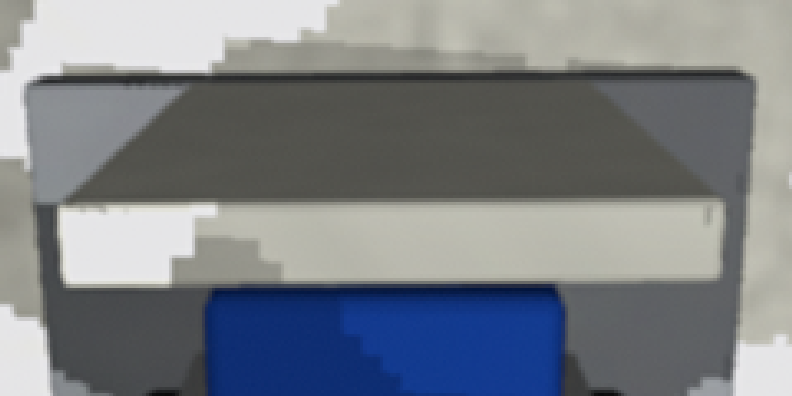

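Run:
```python
from h import *
c=manip.get_calibration('wrist')
P=lambda L,z:(1000*plane(c,[(160+a/3.3-.5,150+b/3.3-.5) for a,b in L],z)).round(1)
a=np.radians(4);A=np.array([[np.cos(a),np.sin(a)],[-np.sin(a),np.cos(a)]])
f=lambda L,z,n:print(n,(P(L,z)@A.T).round(1),(P(L,z).mean(0)@A.T).round(1))
zt=manip.state()['tool_pos'][2]-.0344+.062
print('tcp',A@(1000*manip.state()['tool_pos'][:2]))
f([(206,292),(565,292)],zt,'lid'); f([(61,286),(722,283)],.082,'wall in'); f([(58,204),(722,199)],.082,'wall out')
```

```text
tcp [ 521.19238394 -196.9931546 ]
lid [[ 502.3 -167.6]
 [ 537.6 -167.7]] [ 520.  -167.7]
wall in [[ 490.5 -164.3]
 [ 550.5 -164. ]] [ 520.5 -164.2]
wall out [[ 490.9 -156.6]
 [ 549.9 -156.1]] [ 520.4 -156.4]
```

Emit:
{"fn": "step_arm", "kwargs": {
  "deltas": [
    [-0.0009, 0.0005, 0, -0.001, -0.0005, 0, 1],
    [-0.0009, 0.0005, 0.0005, -0.001, -0.0005, 0, 1],
    [-0.0009, 0.0005, 0.001, -0.001, -0.0005, 0, 1],
    [-0.0009, 0.0005, 0.001, -0.001, -0.0005, 0, 1]
  ]
}}

```text
time: 17.4
tool_pos: [0.5342, -0.161, 0.0453]
tool_rot: [-0.0, 0.682, 0.731, -0.0]
contact_force: [-0.7, 0.4, -1.5]
gripper_width: 0.411
```

Emit:
{"fn": "step_arm", "kwargs": {
  "deltas": [
    [0, 0, 0.0005, 0, 0, 0, 1],
    [0, 0, 0.001, 0, 0, 0, 1],
    [0, 0, 0.001, 0, 0, 0, 1]
  ]
}}

```text
time: 17.7
tool_pos: [0.5343, -0.161, 0.0444]
tool_rot: [-0.0, 0.682, 0.731, -0.0]
contact_force: [-0.5, 0.2, -0.9]
gripper_width: 0.415
```

Emit:
{"fn": "step_arm", "kwargs": {
  "deltas": [
    [0, 0, 0.0005, 0, 0, 0, 1],
    [0, 0, 0.001, 0, 0, 0, 1],
    [0, 0, 0.001, 0, 0, 0, 1]
  ]
}}

```text
time: 18.0
tool_pos: [0.5343, -0.1611, 0.0444]
tool_rot: [-0.001, 0.682, 0.731, -0.0]
contact_force: [-3.6, 1.8, 6.1]
gripper_width: 0.415
```

Contact came at the predicted height (6 N). I'll check once more before releasing.

Run:
```python
from h import *
s=manip.state();print(s['time'],s['tool_pos'],s['contact_force'])
c=manip.get_calibration('wrist')
im=manip.grab_frame('wrist')
cv2.imwrite('pics/w11z.png',cv2.resize(im[150:270,160:400,::-1],None,fx=3.3,fy=3.3,interpolation=cv2.INTER_NEAREST))
im=manip.grab_frame('side');cv2.imwrite('pics/s11z.png',cv2.resize(im[230:350,170:310,::-1],None,fx=5,fy=5))
```

```text
18.0 [ 0.53432739 -0.16107435  0.04444497] [-3.61942965  1.76941893  6.12280743]
```

View pics/w11z.png

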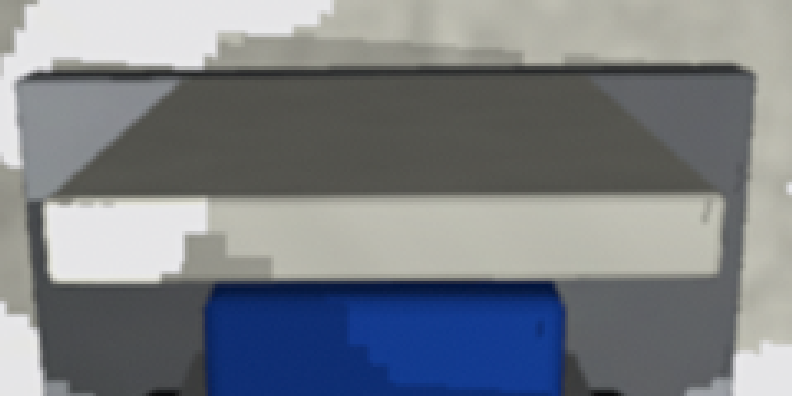

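View pics/s11z.png

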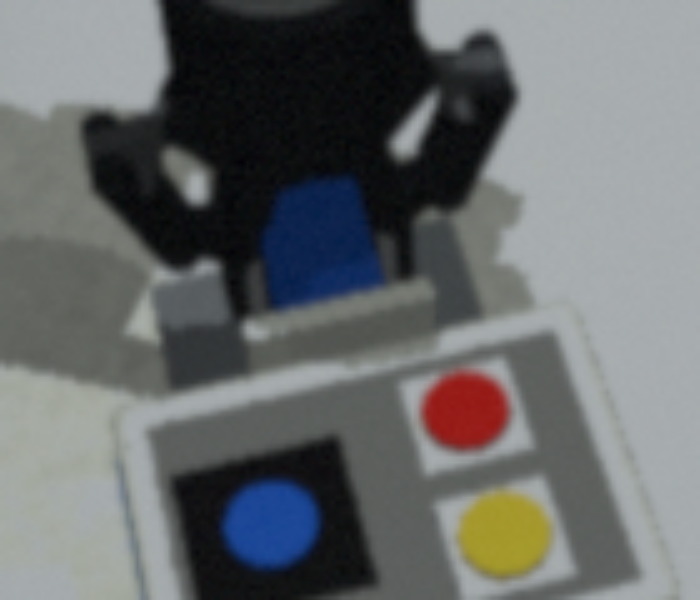

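Emit:
{"fn": "step_arm", "kwargs": {
  "deltas": [
    [0, 0, -0.0005, 0, 0, 0, 0.0],
    [0, 0, -0.0005, 0, 0, 0, -0.3],
    [0, 0, -0.0005, 0, 0, 0, -0.6],
    [0, 0, -0.0005, 0, 0, 0, -1],
    [0, 0, -0.0005, 0, 0, 0, -1],
    [0, 0, -0.0005, 0, 0, 0, -1],
    [0, 0, -0.01, 0, 0, 0, -1],
    [0, 0, -0.025, 0, 0, 0, -1],
    [0, 0, -0.05, 0, 0, 0, -1],
    [0, 0, -0.08, 0, 0, 0, -1],
    [0, 0, -0.12, 0, 0, 0, -1],
    [0, 0, -0.16, 0, 0, 0, -1],
    [0.02, 0, -0.2, 0, 0, 0, -1],
    [0.03, 0, -0.22, 0, 0, 0, -1],
    [0.03, 0, -0.22, 0, 0, 0, -1],
    [0.03, 0, -0.22, 0, 0, 0, -1]
  ]
}}

```text
time: 19.7
tool_pos: [0.5324, -0.1312, 0.2644]
tool_rot: [0.001, 0.682, 0.731, 0.0]
contact_force: [0.4, -0.4, -0.4]
gripper_width: 1.002
```

```bash
cat > chk.py <<'E'
from h import *
import sys
n=sys.argv[1]
s=manip.state();print(s['time'],s['tool_pos'],s['contact_force'])
c=manip.get_calibration('wrist')
im=manip.grab_frame('wrist');cv2.imwrite(f'pics/w{n}.png',im[:,:,::-1]);np.save(f'pics/w{n}c.npy',c,allow_pickle=True)
for ce,s,l in blobs(masks(im)['blue'],200):
    r=cv2.minAreaRect((1000*plane(c,np.argwhere(l)[:,::-1],.072)).astype(np.float32));print(ce.round(1),s,np.round(r[0],1),np.round(r[1],1),round(r[2],2))
E
python3 chk.py 12
```

```text
19.7 [ 0.53239405 -0.13124265  0.26441812] [ 0.42343678 -0.3594603  -0.3658972 ]
[275.5 221. ] [ 257  193   37   57 2052] [ 532.3 -161.3] [35.7 57. ] 3.97
[243.5 311.2] [231 300  26  24 507] [ 505.9 -262. ] [26.4 27.2] 3.11
```

View pics/w12.png

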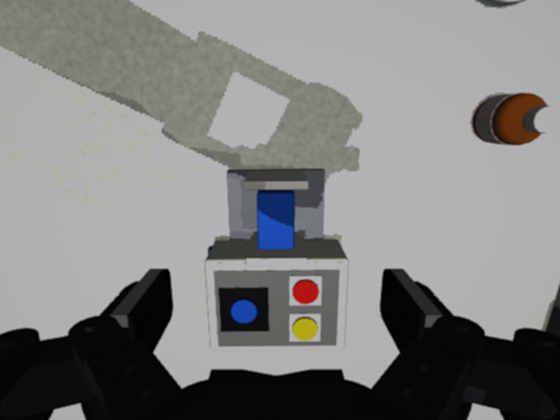

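The case stands in the bay at (275,221). The wrist view gives (532.3, −161.3) mm and yaw 3.97°, against the bay at (533, −161) mm and 4.0°. I'll retreat and cross-check with the fixed cameras.

Emit:
{"fn": "step_arm", "kwargs": {
  "deltas": [
    [0.04, 0, -0.02, 0, 0, 0, -1],
    [0.09, -0.03, -0.03, 0, 0, 0, -1],
    [0.14, -0.06, -0.03, 0, 0, 0, -1],
    [0.19, -0.09, -0.03, 0, 0, 0, -1],
    [0.23, -0.1, -0.03, 0, 0, 0, -1],
    [0.25, -0.1, -0.03, 0, 0, 0, -1],
    [0.25, -0.1, -0.03, 0, 0, 0, -1],
    [0.25, -0.1, -0.03, 0, 0, 0, -1],
    [0.25, -0.1, -0.03, 0, 0, 0, -1]
  ]
}}

```text
time: 20.65
tool_pos: [0.4152, 0.1102, 0.2924]
tool_rot: [-0.001, 0.683, 0.731, -0.001]
contact_force: [-0.2, -0.9, -0.2]
gripper_width: 0.999
```

Run:
```python
from h import *
s=manip.state();print(s['time'],s['tool_pos'],abs(s['joint_vel']).max())
for n,h in (('top',.072),('side',.072)):
    c=manip.get_calibration(n);im=manip.grab_frame(n);cv2.imwrite(f'pics/{n}13.png',im[:,:,::-1])
    for k,m in masks(im).items():
        for ce,s,l in blobs(m,60):
            r=cv2.minAreaRect((1000*plane(c,np.argwhere(l)[:,::-1],h)).astype(np.float32))
            if -300<r[0][1]<300: print(n,k,ce.round(1),s,np.round(r[0],1),np.round(r[1],1),round(r[2],2))
a=cv2.imread('pics/top13.png')[195:295,310:430];b=cv2.imread('pics/side13.png')[230:350,170:310]
cv2.imwrite('pics/z13.png',np.vstack([cv2.resize(a,(360,300)),cv2.resize(b,(360,300))]))
```

```text
20.65 [0.41518868 0.11022922 0.29236123] 0.013782251088983817
top red [381.5 229.8] [376 225  12  11  99] [ 570.5 -232.5] [20.4 22.2] 43.5
top red [186.1 264.5] [177 251  19  28 448] [506.7 172.5] [54.1 35.2] 3.04
top yellow [402.5 227.6] [397 222  12  12 112] [ 574.3 -276.8] [22.9 22.9] 88.05
top yellow [141.4 268.6] [132 254  20  30 486] [500.2 264.6] [57.4 35.7] 4.66
top blue [346.5 247.8] [332 238  30  20 495] [ 534.7 -159.3] [35.7 58.9] 4.23
top blue [395.7 259.9] [389 253  14  15 153] [ 507.7 -260.4] [27.4 27.5] 70.44
side red [198.  155.1] [186 150  25  11 185] [508.  167.9] [50.1 26.8] 2.57
side red [262.6 311.7] [255 305  16  14 175] [ 570.5 -237. ] [23.1 22.9] 78.4
side yellow [191.5 130.5] [179 126  26  10 188] [500.8 260.8] [57.1 28.7] 2.76
side yellow [270.5 336.5] [262 329  18  16 219] [ 574.  -281.2] [25. 24.] 37.38
side blue [231.9 276.1] [219 262  27  29 573] [ 534.  -160.4] [35.6 53.4] 3.8
side blue [223.7 334.2] [215 326  19  17 249] [ 508.2 -263.4] [26.3 26.6] 78.46
```

View pics/z13.png

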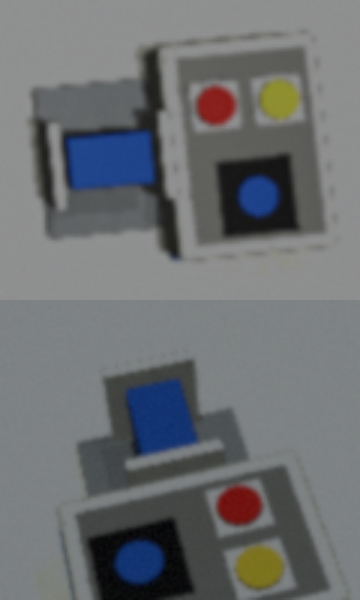

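View pics/top13.png

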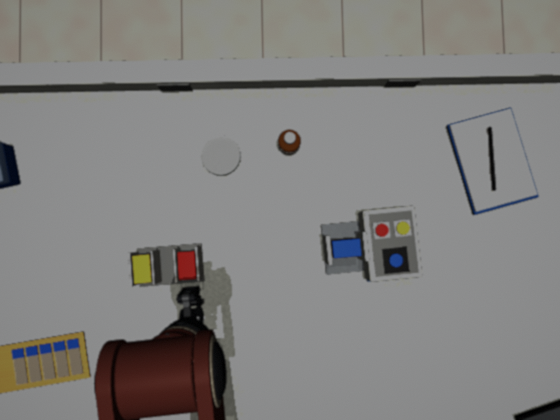

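```bash
python3 -c "
from plant import manip
print(manip.job_done(), manip.state()['time'])"
```

```text
the job is handed in; nothing more can be done
the job is handed in; nothing more can be done
```

The blue tag lay on the black request square. I gripped the blue case by its ends, lifted it out of the rack's middle slot and set it down on the bench. I then took it again by its broad faces, lowered it into the bay until it touched with about 6 N, released it and retreated. It took about 21 s of the 54 s allowed.

**Placement:** the last camera checks agree that the case is upright, centred and square to within about 1 mm and 0.3°.

| View | Case centre (mm) | Case yaw | Bay centre (mm) |
|---|---|---|---|
| Wrist | (532.3, −161.3) | 4.0° | (533, −161) |
| Top | (534.7, −159.3) | 4.2° | about (535, −159) |
| Side | (534.0, −160.4) | 3.8° | not measured |

The bay's yaw measured about 4.0°.

**Disagreements:** the cameras differ from one another by about 2 mm in absolute position, which is within their calibration, so I judged the fit within each view. The top camera's bay figure is an early, coarse one, corrected by an offset. While lowering, two wrist estimates of the case's position along the bay differed by 0.8 mm, and I aimed between them.

**Other objects:** the yellow case, the bottle and the dish look unmoved in the last top picture. In that picture the gripper partly covers the red case, so its reading there is about 1 mm off, but the visible part looks in place.

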